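Snap the red cap onto the open glaze canister

ROBOT

A 6-joint arm with a two-finger parallel gripper is mounted at the origin on a cart in front of the work surface, level with it; the furniture and walls round the work are solid. World frame = base frame: x ahead of the robot, y to its left, z up, the work surface at z = 0. Lengths are in mm, angles in degrees, forces in N, time in s.
With the tool pointing down it reaches from about 300 to 850 mm from the base axis. Payload 4.2 kg.
Tool frame: the origin (TCP) lies on the centre line of the jaws, within the pads' length; the fingertips stand 8 mm ahead of it and the grasp point (between the pads) lies 11 mm behind it; z points along the fingers, y is the line along which they close (so a half turn about z gives the same grasp; the last joint's range is limited). The gripper opens to 91 mm and grips with 3 to 60 N. Pads are 32 mm wide; open, the fingers measure 118 mm over their backs; the gripper's body (76 mm by 178 mm) begins 60 mm behind the grasp point.
Start: joints at [-71.849, 18.312, 89.639, -0, 72.044, -1.146], TCP at [190.023, -542.71, 221.976] pointing down, gripper open.
Joint ranges: [-177.97, 177.97], [-48.28, 115.42], [12.27, 149.76], [-77.06, 257.06], [2.81, 150.46], [-146.56, 146.56]. Speed limits (degrees/s): [147.25, 147.25, 180, 180, 180, 180].

INTERFACE

Orientations are given as [roll, pitch, yaw] about the fixed x, y, z axes, in that order (R = Rz(yaw) Ry(pitch) Rx(roll)).
In Python, from workcell import telemetry, eyes, ticket gives the robot as it stands. The module is installed in compiled form; this text tells all that it offers.
- The arm moves only by the shell command python3 -m crank 'ROWS' [OPENING] [FORCE]. ROWS is JSON, a list of rows, each an object of numbers: "dx", "dy", "dz": the shift along the world's x, y, z normalised to -1 to 1, where 1 is 80 cm; "yaw": the turn about the world's z normalised to -1 to 1, where 1 is 5 degrees. A call has 1 to 10 rows; each row shifts and turns the commanded pose from where the row before left it; what a row does not reach is not made up. A row lasts 1/8 s, in which the tool goes at most 62.5 mm and 10.7 degrees, less where a joint would pass 70% of its speed; a pose out of reach is approached as far as the arm can. A call with a number of a shift or a turn outside -1 to 1 is refused whole. A call with a gripper value outside its range is refused whole. OPENING is the opening, from 0 (shut) to 1 (fully open), set as the call begins (- or left out, the last holds). The fingers move at their own pace and stop on an object; FORCE is the grip in N (left out, the last holds). Time passes only in rows, so rows that do not move let the fingers close. It gives the time, the measured TCP pose, the force, the opening and the grip force at its end, in the units of the state.
- telemetry.state(): the state, without advancing time (a new reading comes with each control period).
- eyes.grab_frame(name): name is "scene" or "top"; returns the picture (420x560x3 uint8, red, green, blue); there is no depth.
- eyes.calibration(name): a dict with "camera_matrix" (3x3 intrinsics, pixels), "world_from_camera" (4x4, takes a point from camera to world coordinates). Camera axes: x right, y down, z forward; pixel columns grow to the right and rows downward; lengths in mm; the calibration is good to about 2 mm. A picture is of the moment at which its call begins. calibration takes no time and is no camera call.
- ticket.job_done(): hands the job in; it is judged then, once.
The state is a dict: "time_s": time; "qpos": joint angles; "qvel": joint speeds; "effort": joint torques, N m; "ee_pos": TCP position; "ee_rot": TCP orientation; "force": force on the tool from outside, world axes, zero at the start; "torque": the same for the moment, N m; "gripper_width": finger opening in mm; "gripper_force": force on a finger pad.
Only numpy, scipy, OpenCV 4.12 (cv2) and the standard library are available. Lean on these libraries where they do the work, as an engineer would, in place of code of your own. Each camera call takes 0.05 s, during which the arm holds its last target. There are 200 camera calls.

TASK

Pick up the loose red snap cap and set it squarely on the bare stud of the open glaze canister (blue band), then press it straight down until it clicks. After the click, when the force drops, keep pressing firmly so that the orange seal stays squeezed for at least two seconds, and finish with the fingers still pressing the cap down: do not let go or back off. Leave the flour shaker, the timer and the sweet cup where they are.

Things in the scene. Friction and masses are not known exactly. Their poses are not given: they have to be found in the camera images.
- cap: Loose red snap cap, round, about 50 g, standing mouth down. Origin: centre of its open underside, z up. Skirt 48 mm across with a flat shoulder 24 mm above the origin that fingertips may push on; a round grip knob rises from it (see knob_top). Hollow below: 20 mm deep to the roof, mouth lip 31 mm across and 3 mm high, bore above the lip 39 mm across.
- knob_top (a point): Centre of the top of the red cap's grip knob, 46 mm above the cap's origin. The knob is round, 26 mm across and 22 mm high (from 24 to 46 mm above the origin); pinch it from above.
- canister: The open glaze canister: aluminium can with a blue band, 89 mm across the foot, 80 mm across the body, fixed to the counter. Origin: centre of its underside, on the counter. Shoulder at 66 mm; on it an orange seal ring, 47 mm across, free top at 73 mm, round a white stud 28 mm across. Four sprung round noses stand out of the stud at 79 mm height, to 34 mm across.
- stud_top (a point): Centre of the top of the bare white stud, 88 mm above the counter; the top 6 mm taper from 28 to 20 mm across. The cap goes on centred here. Coming down it meets the noses with the cap's origin at 83 mm above the counter; about 8 to 13 N push it past them; at 79 to 76 mm it clicks: the force drops, the noses even pull the cap down; at 73 mm it meets the seal. Yaw does not matter.
- seal (a joint): Squeeze of the orange seal, m: 0 free, about 0.0005 with the cap clicked on and left alone (cap origin 72.5 mm up), 0.005 with the cap hard home, its roof on the stud (origin 68 mm up), which takes about 12 N; spring of 2500 N/m. Pressing with 15 to 20 N is right.
- canister_capped: The neighbour: the same can with a green band and a red cap already on (fixed, cannot be moved). Origin: centre of its underside; its knob's top is at 114 mm. The two canisters swap places from run to run.
- flour_shaker: Steel flour shaker, 61 mm across, 84 mm high, loose bystander. Origin: centre of its underside.
- timer: White wind-up kitchen timer, 63 mm across, 44 mm high, loose bystander. Origin: centre of its underside.
- scallop_cup: Yellow scalloped sweet cup with a dark cube in it, 75 mm across, 34 mm high, loose bystander. Origin: centre of its underside.
Things that resemble listed ones, but are neither listed nor needed, are in the scene too. Of the things that look like the cap, the middle-sized one is meant.

How it is judged (in metres and radians):
On the way:
1. the cap is clicked onto the stud of the blue-banded canister and kept pressed there by the fingers, the seal squeezed at least 2.5 mm, for 1.5 s (z of cap in the frame of canister below 0.0715 m and horizontal distance between cap and stud_top below 0.004 m and angle between cap's own z axis and vertical below 0.1 rad and value of joint seal above 0.0025 m and contact force between the fingers and cap above 3 N), for 1.5 s.
At the end, for the whole second after the job is handed in: The cap is clicked home on the blue-banded canister (its origin under 71.5 mm above the canister's foot, within 4 mm of the stud's axis, tilted under 0.1 rad), the fingers still touch it with over 3 N and the seal is squeezed by more than 2.5 mm (all of step 1); the arm keeps its last pose, push and grip.
It fails at once if the steel flour shaker is shifted by more than 30 mm (distance of flour_shaker from where it was at the start of the episode above 0.03 m).
It fails at once if the wind-up kitchen timer is shifted by more than 30 mm (distance of timer from where it was at the start of the episode above 0.03 m).
It fails at once if the scalloped sweet cup is shifted by more than 30 mm (distance of scallop_cup from where it was at the start of the episode above 0.03 m).
It also fails if it takes over 34 s, if anything falls off the work surface, if the arm or the gripper's body presses on something with over 40 N, if the wrist force passes 120 N, or if a joint passes its speed limit or range.

## Working session

There is one attempt and no reset: what is moved stays moved. The work goes in short steps, Python scripts to look and compute and a shell command to move; the robot and the scene stay as the last step left them, time stands still between calls to the robot, and variables do not carry over. Pictures are saved under pics/ and viewed, at most 10 in all, crops included, and the job is handed in when it is done.

```bash
mkdir -p pics; cat > h.py <<'E'
import numpy as np, cv2
from workcell import telemetry, eyes
def snap(n,f,crop=None,s=1):
    im=eyes.grab_frame(n); im=np.asarray(im)[:,:,::-1]
    cv2.imwrite('pics/raw_'+f,im)
    if crop: a,b,c,d=crop; im=im[b:d,a:c]
    cv2.imwrite('pics/'+f,cv2.resize(im,None,fx=s,fy=s,interpolation=cv2.INTER_CUBIC))
def ray(n,u,v):
    c=eyes.calibration(n);K=np.array(c["camera_matrix"]);T=np.array(c["world_from_camera"])
    d=T[:3,:3]@np.linalg.solve(K,[u,v,1]);return T[:3,3],d
def at(n,u,v,z):
    o,d=ray(n,u,v);return o+d*(z-o[2])/d[2]
def proj(n,p):
    c=eyes.calibration(n);K=np.array(c["camera_matrix"]);T=np.linalg.inv(np.array(c["world_from_camera"]))
    q=K@(T[:3,:3]@np.array(p,float)+T[:3,3]);return q[:2]/q[2]
E
python3 - <<'E'
from h import *
snap("top","t0.png",s=1.42);snap("scene","s0.png",s=1.42)
for n in("top","scene"):print(eyes.calibration(n))
print(telemetry.state())
E
```

```text
{'camera_matrix': array([[508.71388163,   0.        , 279.39028848],
       [  0.        , 508.71388163, 211.43448641],
       [  0.        ,   0.        ,   1.        ]]), 'world_from_camera': array([[-4.26567461e-03, -9.86592570e-01,  1.63146881e-01,
         3.54020999e+02],
       [-9.99962316e-01,  5.44200625e-03,  6.76402191e-03,
         1.02864903e+01],
       [-7.56118011e-03, -1.63111880e-01, -9.86578605e-01,
         1.33347776e+03],
       [ 0.00000000e+00,  0.00000000e+00,  0.00000000e+00,
         1.00000000e+00]])}
{'camera_matrix': array([[393.68052386,   0.        , 281.90265456],
       [  0.        , 393.68052386, 207.4602556 ],
       [  0.        ,   0.        ,   1.        ]]), 'world_from_camera': array([[-6.67530795e-01, -5.45762431e-01,  5.06503709e-01,
        -3.94004969e+01],
       [-7.44493654e-01,  4.78737259e-01, -4.65338410e-01,
         5.42844095e+02],
       [ 1.14820242e-02, -6.87716516e-01, -7.25888529e-01,
         9.34871162e+02],
       [ 0.00000000e+00,  0.00000000e+00,  0.00000000e+00,
         1.00000000e+00]])}
{'time_s': 0.1, 'qpos': array([-7.18489379e+01,  1.83476980e+01,  8.96977462e+01,  1.56785090e-03,
        7.20432064e+01, -1.14366827e+00]), 'qvel': array([-0.09770148, -0.11307225, -0.23710785, -0.03358376,  0.0381837 ,
        0.04346281]), 'effort': array([ 5.35365689e-04, -4.13331521e+01, -2.32508451e+01,  7.29101943e-02,
        4.22098394e-02, -5.12295810e-05]), 'ee_pos': array([ 189.89465911, -542.29209786,  221.21845971]), 'ee_rot': array([-1.79911397e+02, -3.25984893e-03,  1.92942434e+01]), 'force': array([ 0.06674944, -0.16343038, -1.3708518 ]), 'torque': array([-0.00795452, -0.01553738, -0.0172056 ]), 'gripper_force': 0.0, 'gripper_width': 91.29908136286176}
```

View pics/t0.png

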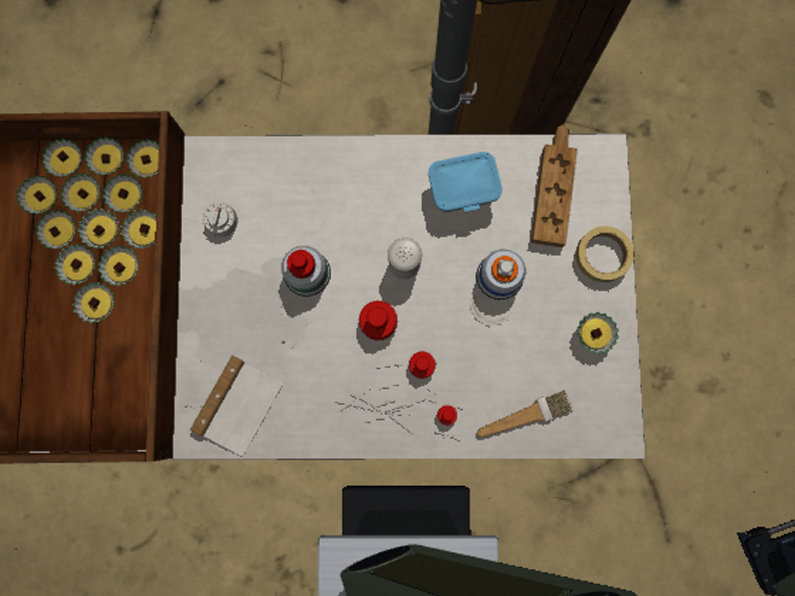

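View pics/s0.png

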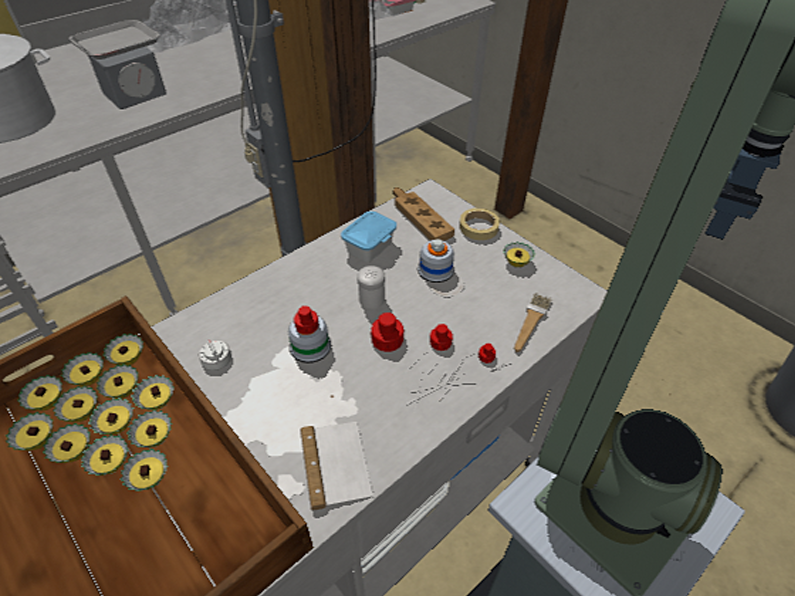

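The top view (1.42x) shows three red caps, with the middle-sized one at about (422,365). The blue-band can with the bare stud is at (505,268), the flour shaker at (404,255) and the green can at (303,268). I'll enlarge the cap and stud.

```bash
python3 - <<'E'
from h import *
t=cv2.imread('pics/raw_t0.png');s=cv2.imread('pics/raw_s0.png')
def c(im,u,v): return cv2.resize(im[v-24:v+24,u-32:u+32],None,fx=6,fy=6,interpolation=cv2.INTER_CUBIC)
r=[[c(t,297,257),c(t,355,189)],[c(s,310,238),c(s,307,180)]]
cv2.imwrite('pics/c0.png',np.vstack([np.hstack(x) for x in r]))
E
```

```text
(no output)
```

View pics/c0.png

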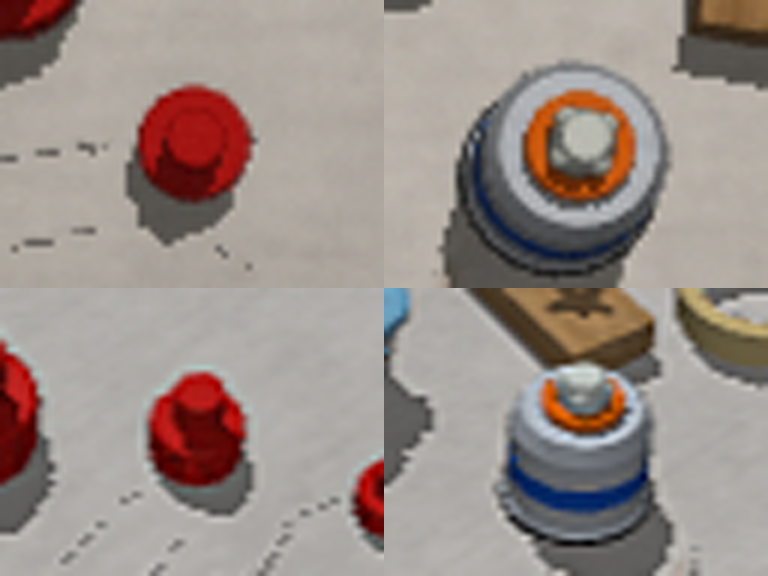

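Crops: the cap's knob top in the top-left crop is at (195,133) with the skirt centre at (194,143). The stud top in the top-right crop is at (200,133), with the seal centre at (195,147). The scene crops below show the same two parts.

```bash
python3 - <<'E'
from h import *
for l,a in dict(knob=("top",297.1,254.75,46),skirt=("top",296.9,256.4,24),knobS=("scene",311.4,230.6,46),stud=("top",355.9,186.75,88),seal=("top",355.1,189.1,73),shoulder=("top",354.8,188.9,66),studS=("scene",307.9,170.4,88),big=("top",266,226,70),shaker=("top",284.5,178,84),green=("top",211,186,114),small=("top",314.5,292,20),cup=("top",420,234,30)).items(): print(l,at(*a).round(1))
E
```

```text
knob [455.6 -25.2  46. ]
skirt [453.1 -25.3  24. ]
knobS [453.4 -29.6  46. ]
stud [ 621.4 -172.6   88. ]
seal [ 618.6 -172.6   73. ]
shoulder [ 620.6 -172.9   66. ]
studS [ 619.5 -174.7   88. ]
big [526.1  52.7  70. ]
shaker [645.9   5.6  84. ]
green [619.8 186.1 114. ]
small [362.6 -69.3  20. ]
cup [ 508.7 -342.3   30. ]
```

```bash
python3 -m crank '[{"dx":0.033,"dy":0.0645,"dz":-0.0125},{"dx":0.033,"dy":0.0645,"dz":-0.0125},{"dx":0.033,"dy":0.0645,"dz":-0.0125},{"dx":0.033,"dy":0.0645,"dz":-0.0125},{"dx":0.033,"dy":0.0645,"dz":-0.0125},{"dx":0.033,"dy":0.0645,"dz":-0.0125},{"dx":0.033,"dy":0.0645,"dz":-0.0125},{"dx":0.033,"dy":0.0645,"dz":-0.0125},{"dx":0.033,"dy":0.0645,"dz":-0.0125},{"dx":0.033,"dy":0.0645,"dz":-0.0125}]' 0.6 20; python3 -m crank '[{"dx":0}]'
```

```text
validation failed for argument at $[0]...
validation failed for argument at $[0]...
```

```bash
python3 -m crank '[{"dx":0.033,"dy":0.0645,"dz":-0.0125,"yaw":0}]' 0.6 20
```

```text
time_s: 0.22
ee_pos: [216.1, -493.2, 211.5]
ee_rot: [179.9, 0.0, 19.1]
force: [1.2, 1.0, -0.8]
gripper_width: 84.1
gripper_force: 0.0
```

All four keys are needed in each row.

```bash
python3 -m crank '[{"dx":0.033,"dy":0.0645,"dz":-0.0125,"yaw":0},{"dx":0.033,"dy":0.0645,"dz":-0.0125,"yaw":0},{"dx":0.033,"dy":0.0645,"dz":-0.0125,"yaw":0},{"dx":0.033,"dy":0.0645,"dz":-0.0125,"yaw":0},{"dx":0.033,"dy":0.0645,"dz":-0.0125,"yaw":0},{"dx":0.033,"dy":0.0645,"dz":-0.0125,"yaw":0},{"dx":0.033,"dy":0.0645,"dz":-0.0125,"yaw":0},{"dx":0.033,"dy":0.0645,"dz":-0.0125,"yaw":0},{"dx":0.033,"dy":0.0645,"dz":-0.0125,"yaw":0},{"dx":0,"dy":0,"dz":0,"yaw":0}]'
```

```text
time_s: 1.48
ee_pos: [454.7, -23.7, 121.1]
ee_rot: [-179.9, 0.1, 19.6]
force: [0.2, 0.3, -0.4]
gripper_width: 54.8
gripper_force: 0.0
```

```bash
python3 -m crank '[{"dx":0,"dy":-0.003,"dz":-0.04,"yaw":0},{"dx":0,"dy":0,"dz":-0.035,"yaw":0},{"dx":0,"dy":0,"dz":0,"yaw":0}]'; python3 - <<'E'
from h import *
snap("scene","s1.png",(270,190,350,250),8)
print((proj("scene",[454,-26.5,46])-[270,190])*8)
E
```

```text
time_s: 1.85
ee_pos: [451.8, -29.9, 60.6]
ee_rot: [-179.9, 0.3, 19.2]
force: [-0.5, -0.0, 0.1]
gripper_width: 54.5
gripper_force: 0.0
[324.10448769 328.2186557 ]
```

View pics/s1.png

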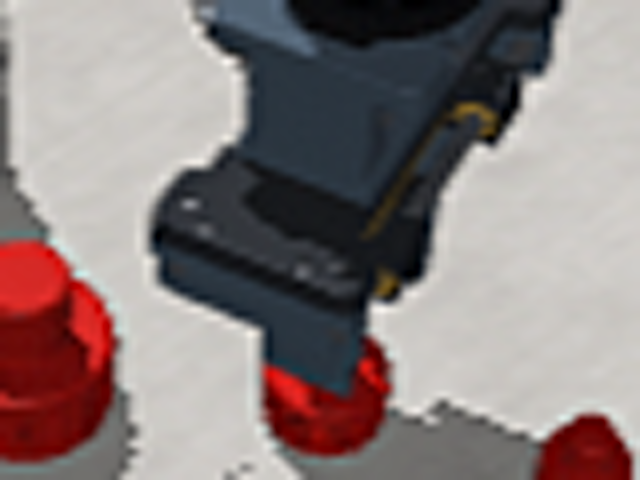

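The near finger at about (315,345) stands over the cap, in line with the knob. I'll descend the rest of the way and read the position.

```bash
python3 -m crank '[{"dx":0.001,"dy":0.002,"dz":-0.017,"yaw":0},{"dx":0,"dy":0,"dz":-0.016,"yaw":0},{"dx":0,"dy":0,"dz":0,"yaw":0},{"dx":0,"dy":0,"dz":0,"yaw":0}]'
```

```text
time_s: 2.4
ee_pos: [455.0, -27.5, 35.6]
ee_rot: [180.0, -0.0, 19.3]
force: [0.1, 0.0, 0.0]
gripper_width: 55.2
gripper_force: 0.0
```

```bash
python3 -m crank '[{"dx":0,"dy":0,"dz":-0.0015,"yaw":0},{"dx":0,"dy":0,"dz":0,"yaw":0},{"dx":0,"dy":0,"dz":0,"yaw":0},{"dx":0,"dy":0,"dz":0,"yaw":0},{"dx":0,"dy":0,"dz":0,"yaw":0},{"dx":0,"dy":0,"dz":0,"yaw":0}]' 0.1 35
```

```text
time_s: 3.15
ee_pos: [454.9, -27.5, 34.5]
ee_rot: [180.0, -0.0, 19.3]
force: [-0.1, 0.2, 1.4]
gripper_width: 25.2
gripper_force: 35.0
```

```bash
python3 -m crank '[{"dx":0,"dy":0,"dz":0.05,"yaw":0},{"dx":0,"dy":0,"dz":0.055,"yaw":0},{"dx":0.026,"dy":-0.022,"dz":0.04,"yaw":0},{"dx":0.045,"dy":-0.04,"dz":0,"yaw":0},{"dx":0.045,"dy":-0.04,"dz":0,"yaw":0},{"dx":0.045,"dy":-0.04,"dz":0,"yaw":0},{"dx":0.045,"dy":-0.04,"dz":0,"yaw":0},{"dx":0,"dy":0,"dz":0,"yaw":0},{"dx":0,"dy":0,"dz":0,"yaw":0},{"dx":0,"dy":0,"dz":0,"yaw":0}]'; python3 - <<'E'
from h import *
st=telemetry.state();print(st["ee_pos"],st["gripper_width"])
snap("scene","s2.png",(270,120,350,180),8)
x,y,z=st["ee_pos"]
for p in([x,y,z-34],[x,y,z-10],[620,-173,88],[620,-173,66]): print((proj("scene",p)-[270,120])*8)
E
```

```text
time_s: 4.4
ee_pos: [618.6, -172.1, 150.4]
ee_rot: [-180.0, 0.0, 19.3]
force: [-0.5, 0.7, -0.5]
gripper_width: 24.8
gripper_force: 35.0
[ 618.61876438 -172.14738829  150.39501451] 24.83860463995139
[304.31549427 353.43818277]
[307.94515129 306.75429551]
[299.26762745 404.4261597 ]
[296.14381354 444.77549015]
```

View pics/s2.png

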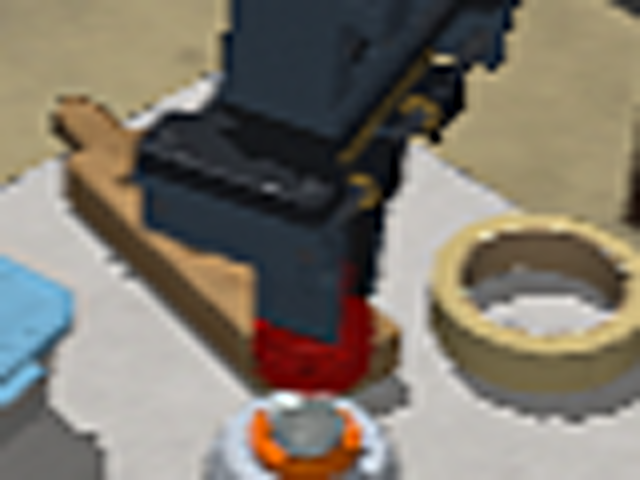

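The cap skirt spans x 255–372 (centre 313) with its lowest rim at y≈395. The stud centre is at about (307,408) and the seal spans x 248–362. Sideways alignment looks good, so I'll check the depth direction with a top crop.

```bash
python3 - <<'E'
from h import *
st=telemetry.state();x,y,z=st["ee_pos"]
snap("top","t2.png",(310,150,410,225),8)
a=np.linspace(0,6.28,60)
def ext(n,c,r,o):
    q=np.array([(proj(n,[c[0]+r*np.cos(t),c[1]+r*np.sin(t),c[2]])-o)*8 for t in a]);return q.min(0).round(),q.max(0).round()
for n,o in(("scene",[270,120]),("top",[310,150])):
  for l,c,r in(("under",(x,y,z-34),24),("skirt top",(x,y,z-10),24),("studtop",(620,-173,88),10),("seal",(620,-173,73),23.5),("shoulder",(620,-173,66),40)): print(n,l,*ext(n,c,r,o))
E
```

```text
scene under [244. 314.] [364. 392.]
scene skirt top [247. 268.] [369. 346.]
scene studtop [275. 388.] [324. 421.]
scene seal [240. 394.] [354. 471.]
scene shoulder [199. 381.] [393. 511.]
top under [301. 206.] [458. 360.]
top skirt top [311. 188.] [471. 344.]
top studtop [337. 267.] [401. 330.]
top seal [287. 236.] [436. 381.]
top shoulder [233. 190.] [485. 437.]
```

View pics/t2.png

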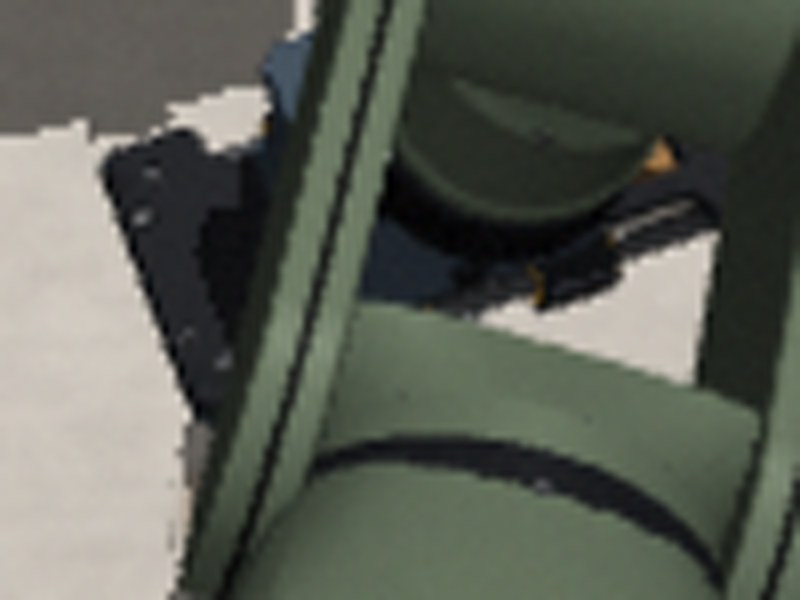

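The arm hides the cap and stud in the top view. The scene-view extents put the stud at about (619,-172), right under the TCP, so I'll descend.

```bash
python3 -m crank '[{"dx":0,"dy":0,"dz":-0.015,"yaw":0},{"dx":0,"dy":0,"dz":-0.012,"yaw":0},{"dx":0,"dy":0,"dz":-0.008,"yaw":0},{"dx":0,"dy":0,"dz":0,"yaw":0},{"dx":0,"dy":0,"dz":0,"yaw":0}]' - 45
```

```text
time_s: 5.12
ee_pos: [619.8, -173.2, 122.5]
ee_rot: [180.0, -0.0, 19.3]
force: [0.0, -0.2, -0.3]
gripper_width: 24.7
gripper_force: 45.0
```

```bash
python3 -m crank '[{"dx":0,"dy":0,"dz":-0.005,"yaw":0},{"dx":0,"dy":0,"dz":-0.002,"yaw":0},{"dx":0,"dy":0,"dz":0,"yaw":0}]'
```

```text
time_s: 5.5
ee_pos: [620.5, -173.8, 117.3]
ee_rot: [179.9, -0.1, 19.3]
force: [1.5, -2.0, 1.0]
gripper_width: 24.9
gripper_force: 45.0
```

```bash
python3 -m crank '[{"dx":0.001,"dy":-0.001,"dz":-0.002,"yaw":0},{"dx":0,"dy":0,"dz":-0.002,"yaw":0},{"dx":0,"dy":0,"dz":0,"yaw":0}]'
```

```text
time_s: 5.88
ee_pos: [621.5, -174.7, 115.6]
ee_rot: [179.8, -0.2, 19.3]
force: [0.7, -1.8, 9.8]
gripper_width: 24.9
gripper_force: 45.0
```

```bash
python3 -m crank '[{"dx":0,"dy":0,"dz":-0.002,"yaw":0},{"dx":0,"dy":0,"dz":-0.002,"yaw":0},{"dx":0,"dy":0,"dz":0,"yaw":0}]'
```

```text
time_s: 6.25
ee_pos: [620.7, -174.4, 110.0]
ee_rot: [179.9, -0.0, 19.3]
force: [3.4, -3.7, -4.9]
gripper_width: 24.8
gripper_force: 45.0
```

It clicked: the force rose to 9.8 N, then dropped to −4.9 N. I'll keep pressing.

```bash
python3 -m crank '[{"dx":0.001,"dy":-0.001,"dz":-0.003,"yaw":0},{"dx":0,"dy":0,"dz":-0.003,"yaw":0},{"dx":0,"dy":0,"dz":0,"yaw":0}]'
```

```text
time_s: 6.62
ee_pos: [620.9, -174.5, 105.8]
ee_rot: [-180.0, 0.0, 19.3]
force: [-1.2, -1.3, 3.7]
gripper_width: 25.3
gripper_force: 45.0
```

```bash
python3 -m crank '[{"dx":0,"dy":0,"dz":-0.003,"yaw":0},{"dx":0,"dy":0,"dz":-0.002,"yaw":0},{"dx":0,"dy":0,"dz":0,"yaw":0},{"dx":0,"dy":0,"dz":0,"yaw":0}]'
```

```text
time_s: 7.12
ee_pos: [621.0, -174.5, 103.2]
ee_rot: [-180.0, -0.0, 19.3]
force: [-2.7, -0.6, 10.5]
gripper_width: 24.2
gripper_force: 45.0
```

```bash
python3 -m crank '[{"dx":0,"dy":0,"dz":-0.003,"yaw":0},{"dx":0,"dy":0,"dz":-0.002,"yaw":0},{"dx":0,"dy":0,"dz":0,"yaw":0},{"dx":0,"dy":0,"dz":0,"yaw":0}]'
```

```text
time_s: 7.62
ee_pos: [621.0, -174.4, 102.4]
ee_rot: [179.9, -0.1, 19.3]
force: [-8.2, 1.5, 23.7]
gripper_width: 25.0
gripper_force: 45.0
```

```bash
python3 -m crank '[{"dx":-0.001,"dy":0,"dz":0.0005,"yaw":0},{"dx":0,"dy":0,"dz":0,"yaw":0},{"dx":0,"dy":0,"dz":0,"yaw":0},{"dx":0,"dy":0,"dz":0,"yaw":0},{"dx":0,"dy":0,"dz":0,"yaw":0},{"dx":0,"dy":0,"dz":0,"yaw":0},{"dx":0,"dy":0,"dz":0,"yaw":0},{"dx":0,"dy":0,"dz":0,"yaw":0},{"dx":0,"dy":0,"dz":0,"yaw":0},{"dx":0,"dy":0,"dz":0,"yaw":0}]'; python3 -m crank '[{"dx":0,"dy":0,"dz":0,"yaw":0},{"dx":0,"dy":0,"dz":0,"yaw":0},{"dx":0,"dy":0,"dz":0,"yaw":0},{"dx":0,"dy":0,"dz":0,"yaw":0},{"dx":0,"dy":0,"dz":0,"yaw":0},{"dx":0,"dy":0,"dz":0,"yaw":0},{"dx":0,"dy":0,"dz":0,"yaw":0},{"dx":0,"dy":0,"dz":0,"yaw":0},{"dx":0,"dy":0,"dz":0,"yaw":0},{"dx":0,"dy":0,"dz":0,"yaw":0}]'; python3 -c '
from h import *
snap("scene","s3.png",(250,110,350,185),7)'
```

```text
time_s: 8.88
ee_pos: [621.0, -174.5, 102.4]
ee_rot: [179.9, -0.2, 19.3]
force: [-5.5, 1.6, 21.6]
gripper_width: 25.1
gripper_force: 45.0
time_s: 10.12
ee_pos: [621.0, -174.5, 102.4]
ee_rot: [179.9, -0.2, 19.3]
force: [-5.6, 1.2, 21.2]
gripper_width: 24.7
gripper_force: 45.0
```

View pics/s3.png

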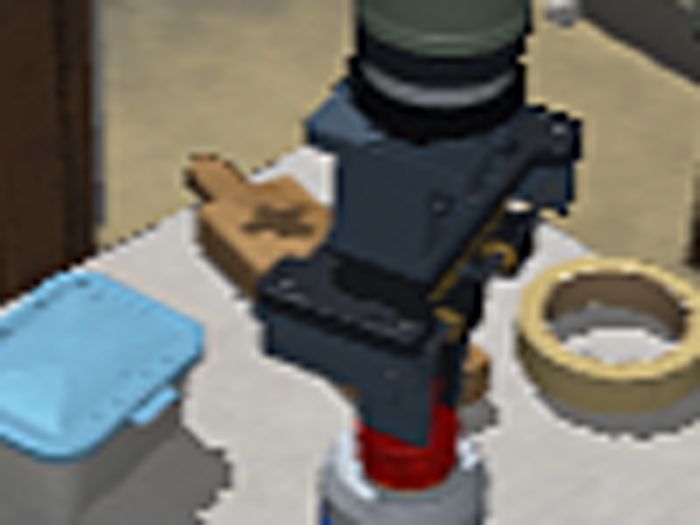

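The cap sits level on the canister at about (408,455), with the seal hidden under the skirt. It has been held at about 21 N for 2.5 s, so I'll hand the job in.

```bash
python3 -c '
from workcell import ticket
print(ticket.job_done())'
```

```text
the job is handed in; nothing more can be done
None
```

The middle-sized red cap is clicked onto the blue-banded canister and was held down at about 21 N (slightly over the 15–20 N you suggested) for 2.5 s; I handed the job in at about 10 s with the fingers still pressing, and no verdict came back.

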